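# Put the torch away and shut the kit drawer

### The arm

A 6-joint arm with a two-finger parallel gripper is mounted at the origin on the work surface. World frame = base frame: x ahead of the robot, y to its left, z up, the work surface at z = 0. Lengths are in mm, angles in rad, forces in N, time in s.
With the tool pointing down it reaches from about 275 to 750 mm from the base axis. Payload 10.2 kg.
Tool frame: the origin (TCP) lies at the very end of the fingers, on their centre line; the grasp point (between the pads) lies 19 mm behind it; x points along the fingers, y is the direction in which the jaws open and shut, and the axes are right-handed (so a half turn about x gives the same grasp; the last joint's range is limited). The gripper opens to 85 mm and grips with 20 to 120 N. Pads are 22 mm wide; open, the fingers measure 114 mm over their backs; the gripper's body (76 mm by 85 mm) begins 54 mm behind the grasp point. The pads swing forward as they close: fully open they stand 13 mm farther back than shut.
Start: joints at [0.946, 0.313, 1.498, -0, 1.331, -0.223], TCP at [205.328, 483.189, 231.294] pointing down, gripper open.
Joint ranges: [-2.94, 2.94], [-0.97, 2.17], [0.19, 2.56], [-1.23, 4.37], [0.02, 3.11], [-2.88, 2.88]. Speed limits (rad/s): [2.39, 2.39, 3.01, 3.14, 3.14, 3.14].

### API

Orientations are given as a unit quaternion [w, x, y, z].
In Python, from rig import ctrl, viewer, order gives the robot as it stands. The module is installed in compiled form; this text tells all that it offers.
- The arm moves only by the tool carry_out, never from a script. Its argument "deltas" is a list of rows, each a list of 7 numbers: the gripper command: -1 is fully open, 1 is shut, values between are in proportion, then the shift along the tool's x, y, z in mm, then the turn, a rotation vector about the tool's x, y, z in degrees. A call has exactly 5 rows; each row is the pose to reach, as a shift and turn from the pose commanded when the call began, along the tool's axes at that moment; what a row does not reach only later rows make up. A row lasts 1/8 s, in which the tool goes at most 62.5 mm and 10.7 degrees, less where a joint would pass 70% of its speed; a pose out of reach is approached as far as the arm can. A call with a gripper value outside its range is refused whole. The fingers move at their own pace and stop on an object; "newtons" is the grip in N (left out, the last holds). Time passes only in rows, so rows that repeat a pose let the fingers close, or fill a call up. It gives the time, the measured TCP pose, the force and the opening at its end, in the units of the state.
- ctrl.sense(): the state, without advancing time (a new reading comes with each control period).
- viewer.capture(name): name is "scene" or "top" or "wrist"; returns the picture (384x512x3 uint8, red, green, blue); there is no depth.
- viewer.calibration(name): a dict with "fx", "fy", "cx", "cy" (pixels), "xyz" and "attitude" of the camera in the world; the wrist camera has in their place "T_tool_cam" (4x4, takes a point from camera to tool coordinates, whose origin is the TCP and whose axes are the tool frame's). Camera axes: x right, y down, z forward; pixel columns grow to the right and rows downward; lengths in mm; the calibration is good to about 2 mm. The wrist camera is an equidistant fisheye: a pixel r from the principal point sees the ray r / f radians off the axis. A picture is of the moment at which its call begins: read the wrist's pose just before it. calibration takes no time and is no camera call.
- order.finish_job(): hands the job in, once; it reports no verdict.
The state is a dict: "time_s": time; "joints": joint angles; "dq": joint speeds; "tau": joint torques, N m; "eef_pos": TCP position; "ee_rot": TCP orientation; "force": force on the tool from outside, world axes, zero at the start; "wrist_torque": the same for the moment, N m; "grip_width": opening from 0.0 (shut) to 1.0 (fully open).
Only numpy, scipy, OpenCV 4.12 (cv2) and the standard library are available. Lean on these libraries where they do the work, as an engineer would, in place of code of your own. Each camera call takes 0.05 s, during which the arm holds its last target. There are 200 camera calls.

### The job

Put the yellow torch away: lay it flat and gently in the empty bay of the open kit drawer, beside the two canisters, and let go of it. Then push the drawer fully home until it clicks in at its detent, without slamming it, so that the canisters stay standing. Leave the camera and the tin where they are.

Things in the scene. Friction and masses are not known exactly. Their poses are not given: they have to be found in the camera images.
- kit: fixed low wooden box on the shelf holding one drawer: 220 mm deep (own x), 230 wide (y), 80 high (z). Origin: centre of its underside; +x points to its back, its open front face is at x = -110 mm. The drawer slides out along its -x.
- drawer (a joint): how far the drawer stands open, m: 0 is fully home, about 0.17 fully out. It runs with slight friction until about 0.017; there a sprung roller meets a ridge, 5 to 8 N pushes over it (at about 0.007), and from below about 0.004 the roller draws the drawer to 0 and keeps it there. Short of that it hangs or springs back out.
- bay (a point): centre of the empty bay's floor (22 mm above the shelf), moving with the drawer; axes as the kit box. Bay 195 mm long (x), 112 wide (y), walls 42 high, open above where it stands out of the box, whose roof is 74 mm above the shelf underneath. Inside of the white front panel (12 thick, top 76 mm above the shelf) at x = -97.5 mm. A 4 mm divider at +y parts it from the canisters' bay.
- pull (a point): middle of the outer face of the drawer's dark pull bar, moving with the drawer: bar 80 mm wide (y), 12 high, standing 10 mm out of the white front panel (230 mm wide, from 4 to 76 mm above the shelf); this point is 52 mm above the shelf. Axes as the kit box; push along +x.
- torch: yellow and black press-button torch lying on its flat side, 124 mm long (own x, lens at +x), about 0.18 kg. Yellow barrel 30 mm wide and 30 high from x = -62 to +26 mm, black head 38 wide and 34 high from x = +26 to +62. Red button on top. Origin: underside, midway along the length.
- torch_mid (a point): point on the torch's axis midway along its length, 16 mm above its underside
- canister0: black canister with grey lid standing in the drawer's other bay, 47 mm across, 44 high; origin: centre of its underside, z along its axis
- canister1: second canister, same as canister0
- camera: silver film camera standing on the shelf, bystander: 130 mm (x) by 40 (y) body with a 20 mm lens at -y, 80 high; origin: centre of its underside
- tin: round aluminium screw-top tin, bystander: 87 mm across, 44 high; origin: centre of its underside
Things that resemble listed ones, but are neither listed nor needed, are in the scene too. What is meant by the torch is not green or white, and is the smaller of those in its own colour.

How it is judged (in metres and radians):
On the way:
1. the torch lies flat in the empty bay, let go of, with the drawer still open (x of torch_mid in the frame of bay between -0.05 and 0.05 m and y of torch_mid in the frame of bay between -0.045 and 0.045 m and z of torch_mid in the frame of bay between 0.008 and 0.026 m and angle between torch_mid's own x axis and vertical between 1.42 and 1.72 rad and contact force between the fingers and torch below 0.1 N and value of joint drawer above 0.08 m), for 0.2 s.
At the end, for the whole second after the job is handed in: The drawer is home in its detent (open less than 3 mm) with nothing holding it; the torch lies flat and at rest on the floor of the bay (its middle within 50 mm lengthwise and 45 mm sideways of the bay's centre, length level within 8 degrees); both canisters stand upright on the floor of their bay (value of joint drawer below 0.003 m and x of torch_mid in the frame of bay between -0.05 and 0.05 m and y of torch_mid in the frame of bay between -0.045 and 0.045 m and z of torch_mid in the frame of bay between 0.008 and 0.026 m and angle between torch_mid's own x axis and vertical between 1.42 and 1.72 rad and angle between each of canister0, canister1's own z axis and vertical below 0.2 rad and z of canister0 in the frame of bay between -0.006 and 0.008 m and z of canister1 in the frame of bay between -0.006 and 0.008 m and linear speed of torch below 0.02 m/s); the robot touches nothing.
It fails at once if the drawer is slammed (shutting faster than 0.5 m/s) (velocity of joint drawer below -0.5 m/s).
It fails at once if the torch is banged or pressed into the drawer with more than 40 N (contact force between torch and kit above 40 N).
It fails at once if a canister is knocked over (angle between any of canister0, canister1's own z axis and vertical above 0.6 rad).
It fails at once if the camera or the tin is displaced by more than 20 mm (distance of any of camera, tin from where it was at the start of the episode above 0.02 m).
It also fails if it takes over 51 s, if anything falls off the work surface, if the arm or the gripper's body presses on something with over 40 N, if the wrist force passes 120 N, or if a joint passes its speed limit or range.

## Working session

There is one attempt and no reset: what is moved stays moved. The work goes in short steps, Python scripts to look and compute and a tool call to move; the robot and the scene stay as the last step left them, time stands still between calls to the robot, and variables do not carry over. Pictures are saved under pics/ and viewed, about 8 in all and at most 12, crops included, and the job is handed in when it is done.

Besides the shell and the picture viewer there is one more tool, called after "Request:" in YAML: its name, and indented under it one key for each argument. carry_out: Moves the arm, as the interface text tells. Its arguments: {"type":"object","properties":{"deltas":{"type":"array"},"newtons":{"type":"number"}},"required":["deltas"]}

```bash
mkdir -p pics
python3 - <<'E'
from rig import ctrl, viewer
import cv2,numpy as np
s=ctrl.sense(); print({k:np.round(v,3) for k,v in s.items()})
for n in ("scene","top"):
    im=viewer.capture(n); cv2.imwrite(f"pics/{n}0.png",cv2.resize(im[:,:,::-1],(800,600),interpolation=cv2.INTER_CUBIC))
for n in ("scene","top","wrist"): print(n,viewer.calibration(n))
E
```

```text
{'time_s': np.float64(0.0), 'joints': array([ 0.946,  0.313,  1.498,  0.   ,  1.331, -0.223]), 'dq': array([ 0.   , -0.001, -0.001,  0.003, -0.003,  0.   ]), 'tau': array([-0.0000e+00, -4.1227e+01, -2.5974e+01, -0.0000e+00,  4.0000e-03,
        0.0000e+00]), 'eef_pos': array([205.164, 482.982, 230.732]), 'ee_rot': array([ 0.693,  0.141,  0.693, -0.142]), 'force': array([-0.356,  0.013,  0.078]), 'wrist_torque': array([ 0.008,  0.009, -0.013]), 'grip_width': np.float64(1.002)}
scene {'fx': 417.41566863404086, 'fy': 417.41566863404086, 'cx': 256.0797374984981, 'cy': 196.17916244270103, 'xyz': array([1248.34054983, -382.09454985,  908.76558267]), 'attitude': array([-0.3321357 ,  0.81181522,  0.44601533, -0.17807934])}
top {'fx': 362.3215769908384, 'fy': 362.3215769908384, 'cx': 258.34213562027946, 'cy': 189.74924865114914, 'xyz': array([ 396.59169708,   43.80350034, 1181.64465817]), 'attitude': array([ 0.04386095, -0.70098304,  0.71026931, -0.04707971])}
wrist {'fx': 297.3186396354542, 'fy': 297.3186396354542, 'cx': 258.55365801052403, 'cy': 186.34133009021596, 'T_tool_cam': array([[ 5.06624412e-04, -3.18883017e-01,  9.47793947e-01,
        -1.43669284e+02],
       [ 9.99998951e-01,  1.44781538e-03, -4.74155221e-05,
         4.02815311e-01],
       [-1.35711065e-03,  9.47792976e-01,  3.18883416e-01,
        -8.35564857e+01],
       [ 0.00000000e+00,  0.00000000e+00,  0.00000000e+00,
         1.00000000e+00]])}
```

View pics/top0.png

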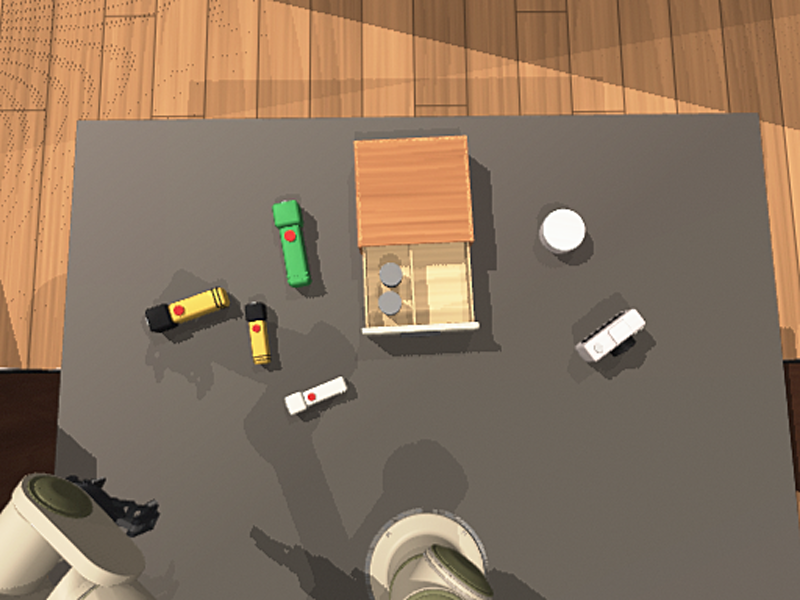

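View pics/scene0.png

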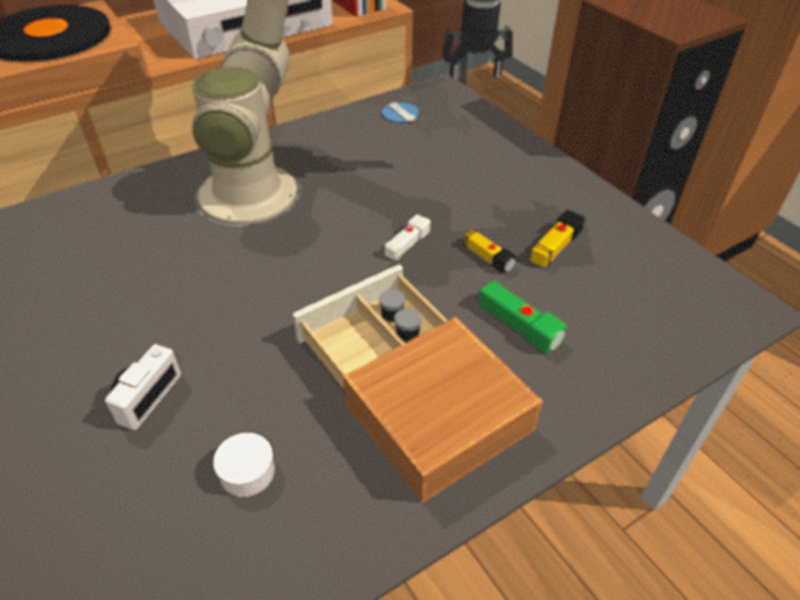

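The top view shows the small yellow torch at about (258,333) with its black head up the picture (+x). The drawer is open, with its empty bay on the right at about (440,285), canisters at (390,274) and (389,302), and the front panel running from (362,332) to (479,326). The scene view agrees.

```bash
cat > h.py <<'E'
import numpy as np, cv2
from scipy.spatial.transform import Rotation as R
from rig import ctrl, viewer
def cam(n):
    c=viewer.calibration(n); q=c["attitude"]
    return c,R.from_quat(np.r_[q[1:],q[0]]).as_matrix(),np.array(c["xyz"])
def pix2w(n,u,v,z):
    c,M,t=cam(n); d=M@np.array([(u-c["cx"])/c["fx"],(v-c["cy"])/c["fy"],1]); return t+d*(z-t[2])/d[2]
def tool():
    s=ctrl.sense(); q=s["ee_rot"]; return s,R.from_quat(np.r_[q[1:],q[0]]).as_matrix(),np.array(s["eef_pos"])
def move(target,yaw_y):
    """tool-frame shift/rotvec(deg) to reach world TCP target pointing down with tool y along yaw_y (rad)"""
    s,M,p=tool(); y=np.array([np.cos(yaw_y),np.sin(yaw_y),0]); x=np.array([0,0,-1.]); T=np.c_[x,y,np.cross(x,y)]
    return M.T@(np.array(target)-p), np.degrees(R.from_matrix(M.T@T).as_rotvec())
def wrist2w(u,v,z,M,p):
    c=viewer.calibration("wrist"); a=np.array([u-c["cx"],v-c["cy"]])/c["fx"]; r=np.hypot(*a)
    d=np.r_[a/r*np.sin(r),np.cos(r)]; T=c["T_tool_cam"]; d=M@T[:3,:3]@d; o=M@T[:3,3]+p; return o+d*(z-o[2])/d[2]
def w2pix(n,P):
    c,M,t=cam(n); q=M.T@(np.array(P)-t); return c["fx"]*q[0]/q[2]+c["cx"],c["fy"]*q[1]/q[2]+c["cy"]
E
python3 - <<'E'
from h import *
k=1/1.5625
for n,pts in {"top":[("head end",258,303,30),("tail",263,364,30),("button",257,328,32),("roof BL",355,141,80),("roof BR",466,136,80),("roof FR",473,242,80),("roof FL",359,247,80),("panelL",362,331,76),("panelR",479,326,76),("div front",413,327,64),("div back",411,245,64),("can0",390,274,66),("can1",389,302,66)],
 "scene":[("button",491,246,32),("panel L",402,270,76),("panel R",296,316,76),("roof FR",346,377,80),("roof FL",455,321,80)]}.items():
    for m,u,v,z in pts: print(n,m,pix2w(n,u*k,v*k,z).round(0))
im=viewer.capture("top"); h=cv2.cvtColor(im,cv2.COLOR_RGB2HSV)
m=cv2.inRange(h,(20,120,80),(35,255,255)); 
nn,l,st,ce=cv2.connectedComponentsWithStats(m)
for i in range(1,nn):
    if st[i,4]>150:
        p=np.argwhere(l==i)[:,::-1].astype(np.float32); b=cv2.minAreaRect(p)
        print(st[i],b,[pix2w("top",*q,20).round(0)[:2] for q in cv2.boxPoints(b)])
s,M,p=tool();print(M.round(3))
E
```

```text
top head end [536. 336.  30.]
top tail [412. 323.  30.]
top button [485. 336.  32.]
top roof BL [859. 133.  80.]
top roof BR [867. -94.  80.]
top roof FR [ 647. -101.   80.]
top roof FL [639. 125.  80.]
top panelL [473. 120.  76.]
top panelR [ 479. -109.   76.]
top div front [480.  20.  64.]
top div back [646.  22.  64.]
top can0 [587.  64.  66.]
top can1 [530.  67.  66.]
scene button [484. 337.  32.]
scene panel L [488. 115.  76.]
scene panel R [ 490. -107.   76.]
scene roof FR [ 657. -100.   80.]
scene roof FL [651. 120.  80.]
[108 184  39  23 442] ((126.94569396972656, 194.9479522705078), (13.857057571411133, 38.006011962890625), 70.34617614746094) [array([537., 526.]), array([577., 412.]), array([534., 396.]), array([494., 510.])]
[159 205  14  28 255] ((165.892333984375, 218.6384735107422), (27.53571128845215, 10.791021347045898), 82.87498474121094) [array([500., 358.]), array([503., 323.]), array([416., 311.]), array([412., 345.])]
[[-0.001  0.391  0.92 ]
 [-0.001  0.92  -0.391]
 [-1.    -0.001 -0.   ]]
```

Run:
```python
from h import *
a,b=move([474,331,150],np.radians(97)); print(a.round(1),b.round(2))
```

```text
[ 80.8 -34.7 306.9] [-3.002e+01 -3.000e-02  5.000e-02]
```

Request:
carry_out:
  deltas:
    - [-0.3, 15, -7, 58, -6, 0, 0]
    - [-0.3, 30, -14, 116, -12, 0, 0]
    - [-0.3, 45, -21, 174, -18, 0, 0]
    - [-0.3, 60, -28, 232, -24, 0, 0]
    - [-0.3, 75, -34, 290, -30, 0, 0]
  newtons: 40

```text
time_s: 0.78
eef_pos: [460.4, 337.2, 155.7]
ee_rot: [0.706, -0.044, 0.706, 0.044]
force: [-0.7, 0.6, -0.4]
grip_width: 0.651
```

Request:
carry_out:
  deltas:
    - [-0.3, 0, 0, 0, 0, 0, 0]
    - [-0.3, 0, 0, 0, 0, 0, 0]
    - [-0.3, 0, 0, 0, 0, 0, 0]
    - [-0.3, 0, 0, 0, 0, 0, 0]
    - [-0.3, 0, 0, 0, 0, 0, 0]

```text
time_s: 1.4
eef_pos: [458.6, 338.9, 156.5]
ee_rot: [0.706, -0.043, 0.706, 0.043]
force: [0.7, -0.3, -0.2]
grip_width: 0.651
```

Run:
```python
from h import *
s,M,p=tool(); print(s["time_s"],p.round(1),M.round(3),s["grip_width"]); im=viewer.capture("wrist")
np.savez("w1",im=im,M=M,p=p)
cv2.imwrite("pics/w1.png",cv2.resize(im[:,:,::-1],(768,576),interpolation=cv2.INTER_CUBIC))
```

```text
1.4 [458.6 338.9 156.5] [[ 0.    -0.122  0.992]
 [ 0.     0.992  0.122]
 [-1.     0.     0.   ]] 0.6506055507670563
```

View pics/w1.png

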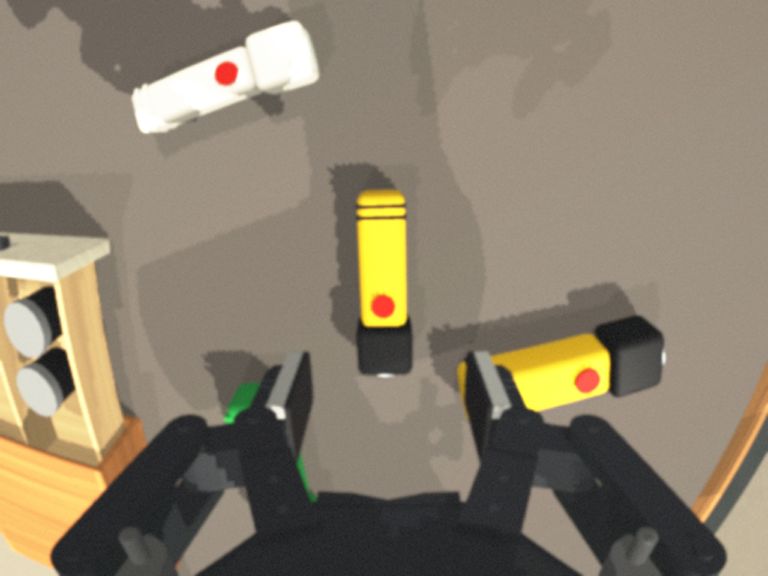

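The wrist view shows the torch's tail end at (382,190), button at (383,306) and head end at (385,374), with the axis nearly parallel to the tool. The big torch stays to the right, clear of the fingers.

Run:
```python
from h import *
d=np.load("w1.npz");M,p=d["M"],d["p"]; k=1/1.5
for n,u,v,z in [("tail",382,191,15),("tailtop",382,215,30),("button",383,306,31),("junction",383,326,30),("junctL",362,326,25),("junctR",408,326,25),("tailL",358,215,25),("tailR",406,215,25),("headend",385,374,17),("panel corner in",100,262,76),("panel corner out",108,240,76),("wall",60,275,64),("bigtail",462,400,20)]: print(n,wrist2w(u*k,v*k,z,M,p).round(1))
```

```text
tail [412.2 330.5  15. ]
tailtop [425.1 332.2  30. ]
button [484.2 340.   31. ]
junction [498.9 341.8  30. ]
junctL [502.9 327.9  25. ]
junctR [499.1 358.8  25. ]
tailL [427.8 317.4  25. ]
tailR [424.1 347.2  25. ]
headend [543.2 348.5  17. ]
panel corner in [461.2 163.5  76. ]
panel corner out [446.7 170.9  76. ]
wall [479.2 116.5  64. ]
bigtail [558. 409.  20.]
```

Run:
```python
from h import *
d=np.load("w1.npz");M,p=d["M"],d["p"]; k=1/1.5
for n,uw,ut,z in [("white",(226,73),(312,397),30),("big",(587,380),(179,311),40),("can1",(28,322),(389,302),66),("can0",(45,388),(390,274),66),("panel",(108,240),(362,330),76),("small",(383,306),(257,328),31)]:
    print(n,wrist2w(*np.array(uw)*k,z,M,p).round(0),pix2w("top",*np.array(ut)/1.5625,z).round(0))
c=viewer.calibration("wrist");print(c.keys(), M@c["T_tool_cam"][:3,3]+p)
```

```text
white [345. 225.  30.] [345. 224.  30.]
big [522. 495.  40.] [521. 493.  40.]
can1 [521.  75.  66.] [530.  67.  66.]
can0 [579.  78.  66.] [587.  64.  66.]
panel [447. 171.  76.] [475. 120.  76.]
small [484. 340.  31.] [485. 337.  31.]
dict_keys(['fx', 'fy', 'cx', 'cy', 'T_tool_cam']) [375.82514035 329.62866093 300.17756423]
```

Run:
```python
from h import *
a,b=move([473,337,4],np.radians(97.3)); print(a.round(1),b.round(2))
```

```text
[152.5  -3.5  14. ] [-0.29  0.01 -0.01]
```

Request:
carry_out:
  deltas:
    - [-0.3, 0, -3, 14, 0, 0, 0]
    - [-0.3, 50, -3, 14, 0, 0, 0]
    - [-0.3, 100, -3, 14, 0, 0, 0]
    - [-0.3, 130, -3, 14, 0, 0, 0]
    - [-0.3, 152, -3, 14, 0, 0, 0]

```text
time_s: 2.08
eef_pos: [473.7, 336.8, 2.6]
ee_rot: [0.705, -0.043, 0.706, 0.043]
force: [0.7, 0.1, 0.7]
grip_width: 0.647
```

Request:
carry_out:
  deltas:
    - [-0.3, 0, 0, 0, 0, 0, 0]
    - [1, 0, 0, 0, 0, 0, 0]
    - [1, 0, 0, 0, 0, 0, 0]
    - [1, 0, 0, 0, 0, 0, 0]
    - [1, 0, 0, 0, 0, 0, 0]
  newtons: 40

```text
time_s: 2.7
eef_pos: [474.2, 337.5, 5.6]
ee_rot: [0.707, -0.043, 0.705, 0.043]
force: [0.8, -0.1, 6.3]
grip_width: 0.34
```

Run:
```python
from h import *
s,M,p=tool(); print(s["time_s"],p.round(1),s["force"],s["grip_width"]*85)
im=viewer.capture("wrist");cv2.imwrite("pics/w2.png",im[:,:,::-1])
```

```text
2.7 [474.2 337.5   5.6] [ 0.80768803 -0.14062467  6.31685947] 28.86244309467319
```

View pics/w2.png

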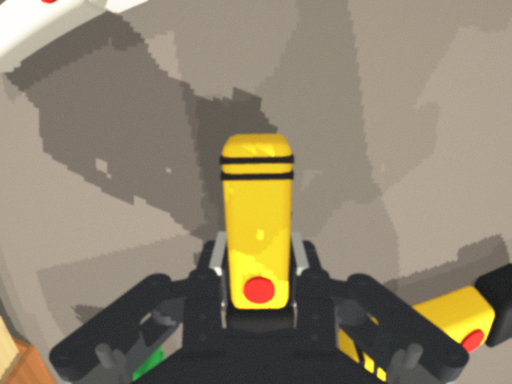

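The torch is held at 28.9 mm, the barrel width. Next I lift it and carry it over the bay.

Request:
carry_out:
  deltas:
    - [1, -40, 0, 0, 0, 0, 0]
    - [1, -90, 0, 0, 0, 0, 0]
    - [1, -140, -20, 0, 0, 0, 0]
    - [1, -150, -80, 0, 0, 0, 0]
    - [1, -150, -140, 0, 0, 0, 0]

```text
time_s: 3.38
eef_pos: [490.4, 197.0, 155.6]
ee_rot: [0.707, -0.043, 0.705, 0.044]
force: [0.2, -1.0, -2.1]
grip_width: 0.343
```

Run:
```python
from h import *
s,M,p=tool(); print(s["time_s"],p.round(1),s["force"],s["grip_width"]*85)
a,b=move([560,-36,155],np.radians(92)); print(a.round(1),b.round(2))
```

```text
3.375 [490.4 197.  155.6] [ 0.20022584 -0.98623879 -2.1172861 ] 29.182072726572834
[   0.7 -239.8   40.5] [ 5.05  0.14 -0.01]
```

Request:
carry_out:
  deltas:
    - [1, 0, -55, 10, 1, 0, 0]
    - [1, 0, -110, 20, 2, 0, 0]
    - [1, 0, -165, 30, 4, 0, 0]
    - [1, 0, -210, 38, 5, 0, 0]
    - [1, 0, -240, 40, 5, 0, 0]

```text
time_s: 4.0
eef_pos: [559.2, -37.1, 154.3]
ee_rot: [0.707, -0.012, 0.707, 0.012]
force: [0.3, 2.2, -1.5]
grip_width: 0.345
```

Request:
carry_out:
  deltas:
    - [1, 0, 0, 0, 0, 0, 0]
    - [1, 0, 0, 0, 0, 0, 0]
    - [1, 0, 0, 0, 0, 0, 0]
    - [1, 0, 0, 0, 0, 0, 0]
    - [1, 0, 0, 0, 0, 0, 0]

```text
time_s: 4.62
eef_pos: [559.0, -34.7, 154.3]
ee_rot: [0.707, -0.012, 0.707, 0.012]
force: [0.0, 0.3, -0.9]
grip_width: 0.341
```

Run:
```python
from h import *
s,M,p=tool(); print(s["time_s"],p.round(1),s["force"],s["grip_width"]*85,M.round(3)); im=viewer.capture("wrist")
np.savez("w3",M=M,p=p)
cv2.imwrite("pics/w3.png",cv2.resize(im[:,:,::-1],(768,576),interpolation=cv2.INTER_CUBIC))
```

```text
4.625 [559.  -34.7 154.3] [ 0.02837632  0.27220329 -0.90598587] 28.99536007431616 [[ 0.    -0.035  0.999]
 [-0.     0.999  0.035]
 [-1.    -0.     0.   ]]
```

View pics/w3.png

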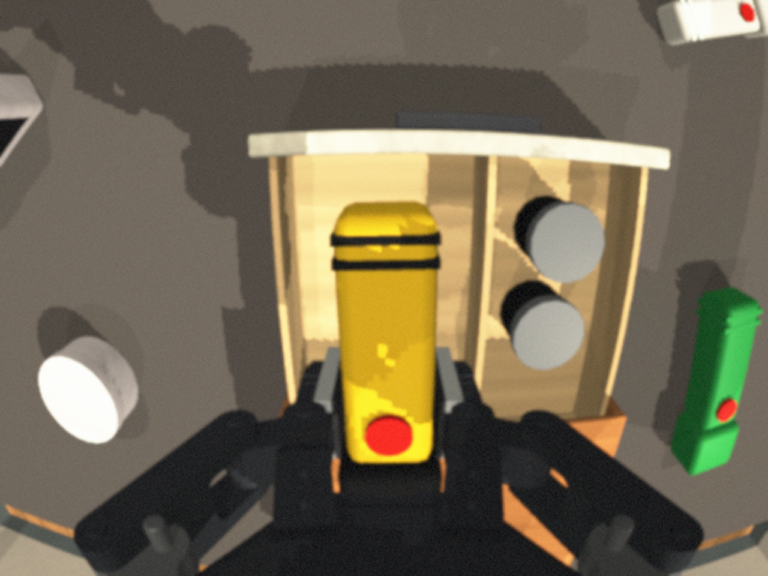

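The torch hangs level over the empty bay. The bay's outer wall is at u≈285, the divider at u≈485, the panel at v≈132–155 and the pull bar at (398–540, 120).

Run:
```python
from h import *
d=np.load("w3.npz");M,p=d["M"],d["p"]; k=1/1.5
for n,u,v,z in [("panel in",390,154,76),("panel out",390,132,76),("panelR",250,145,76),("panelL",668,158,76),("div",484,300,64),("div",492,165,64),("wall in",288,300,64),("wall out",276,300,64),("roofFL",625,408,80),("pullR",398,114,58),("pullL",540,120,58),("pullmid",468,116,58),("tail",385,203,160)]: print(n,wrist2w(u*k,v*k,z,M,p).round(1))
```

```text
panel in [485.3 -35.4  76. ]
panel out [474.4 -35.8  76. ]
panelR [ 481.2 -106.3   76. ]
panelL [472.3 121.4  76. ]
div [564.8  21.5  64. ]
div [488.5  18.8  64. ]
wall in [568.9 -90.6  64. ]
wall out [569.2 -97.7  64. ]
roofFL [633.1 126.3  80. ]
pullR [464.4 -31.8  58. ]
pullL [461.4  46.   58. ]
pullmid [463.2   5.4  58. ]
tail [497.1 -36.9 160. ]
```

Request:
carry_out:
  deltas:
    - [1, 35, 0, 3, 0, 0, 0]
    - [1, 70, 0, 3, 0, 0, 0]
    - [1, 95, 0, 3, 0, 0, 0]
    - [1, 112, 0, 3, 0, 0, 0]
    - [1, 120, 0, 3, 0, 0, 0]

```text
time_s: 5.3
eef_pos: [562.0, -35.0, 33.7]
ee_rot: [0.707, -0.012, 0.707, 0.012]
force: [0.3, -0.7, -0.5]
grip_width: 0.345
```

Request:
carry_out:
  deltas:
    - [1, 1, 0, 0, 0, 0, 0]
    - [1, 2, 0, 0, 0, 0, 0]
    - [1, 3, 0, 0, 0, 0, 0]
    - [1, 4, 0, 0, 0, 0, 0]
    - [1, 5, 0, 0, 0, 0, 0]

```text
time_s: 5.92
eef_pos: [562.1, -35.0, 29.4]
ee_rot: [0.707, -0.012, 0.707, 0.012]
force: [-1.2, 0.2, -1.7]
grip_width: 0.342
```

Request:
carry_out:
  deltas:
    - [1, 0.5, 0, 0, 0, 0, 0]
    - [1, 1, 0, 0, 0, 0, 0]
    - [1, 1.5, 0, 0, 0, 0, 0]
    - [1, 2, 0, 0, 0, 0, 0]
    - [1, 2, 0, 0, 0, 0, 0]

```text
time_s: 6.55
eef_pos: [562.4, -35.0, 27.6]
ee_rot: [0.707, -0.012, 0.707, 0.012]
force: [0.8, 0.6, 2.6]
grip_width: 0.342
```

The torch has reached the floor with light contact (2.6 N), so I release it and retreat upward.

Request:
carry_out:
  deltas:
    - [0.25, 0, 0, 0, 0, 0, 0]
    - [0.1, 0, 0, 0, 0, 0, 0]
    - [-0.1, 0, 0, 0, 0, 0, 0]
    - [-0.2, 0, 0, 0, 0, 0, 0]
    - [-0.2, 0, 0, 0, 0, 0, 0]

```text
time_s: 7.18
eef_pos: [562.1, -35.0, 27.3]
ee_rot: [0.707, -0.012, 0.707, 0.012]
force: [0.2, 0.5, 0.3]
grip_width: 0.599
```

Request:
carry_out:
  deltas:
    - [-0.2, -10, 0, 0, 0, 0, 0]
    - [-0.2, -35, 0, 0, 0, 0, 0]
    - [-0.2, -70, 0, 0, 0, 0, 0]
    - [-0.2, -105, 0, 0, 0, 0, 0]
    - [-0.2, -125, 0, 0, 0, 0, 0]

```text
time_s: 7.8
eef_pos: [562.6, -35.1, 155.0]
ee_rot: [0.708, -0.013, 0.706, 0.012]
force: [-0.0, 0.5, -1.0]
grip_width: 0.601
```

Run:
```python
from h import *
s,M,p=tool(); print(s["time_s"],p.round(1),s["force"],s["grip_width"]*85); im=viewer.capture("wrist")
np.savez("w4",M=M,p=p)
cv2.imwrite("pics/w4.png",cv2.resize(im[:,:,::-1],(768,576),interpolation=cv2.INTER_CUBIC))
print(move([440,4,150],np.radians(92)))
```

```text
7.8 [562.6 -35.1 155. ] [-0.02424706  0.47749342 -0.97460593] 51.1245510381638
(array([   6.19718008,   43.56481674, -121.98885156]), array([-0.00990518,  0.34397517,  0.10986861]))
```

View pics/w4.png

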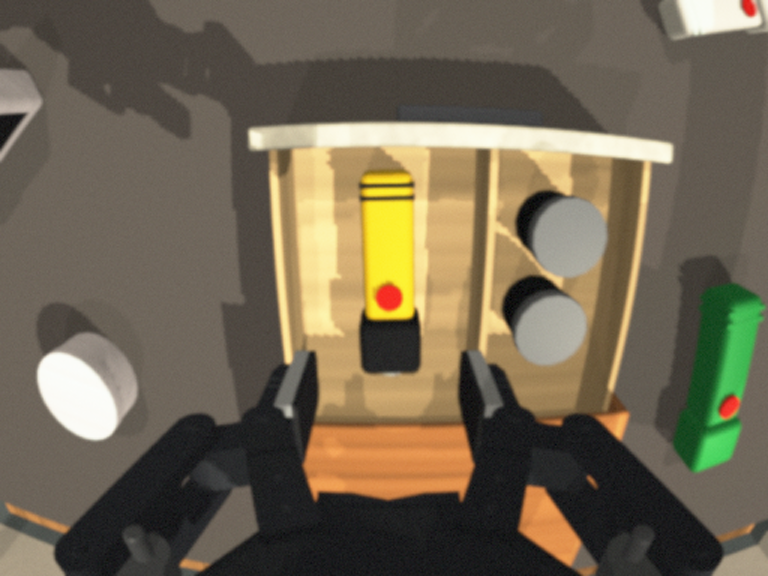

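The torch lies flat and free in the bay, tail at (386,172) and head end at (390,373). Both canisters stand. Now I go in front of the pull bar with the gripper shut.

Request:
carry_out:
  deltas:
    - [0.5, 0, 10, -40, 0, 0, 0]
    - [1, 0, 25, -85, 0, 0, 0]
    - [1, 0, 45, -134, 0, 0, 0]
    - [1, 40, 45, -134, 0, 0, 0]
    - [1, 80, 45, -134, 0, 0, 0]

```text
time_s: 8.48
eef_pos: [426.6, 5.4, 72.1]
ee_rot: [0.708, -0.013, 0.706, 0.012]
force: [0.6, -0.5, 0.2]
grip_width: -0.003
```

Request:
carry_out:
  deltas:
    - [1, 20, 0, 0, 0, 0, 0]
    - [1, 37, 0, 0, 0, 0, 0]
    - [1, 37, 0, 0, 0, 0, 0]
    - [1, 37, 0, 0, 0, 0, 0]
    - [1, 37, 0, 0, 0, 0, 0]

```text
time_s: 9.1
eef_pos: [427.0, 5.2, 36.0]
ee_rot: [0.707, -0.012, 0.707, 0.012]
force: [-0.4, 0.7, 0.3]
grip_width: 0.0
```

Request:
carry_out:
  deltas:
    - [1, 0, 0, 8, 0, 0, 0]
    - [1, 0, 0, 14, 0, 0, 0]
    - [1, 0, 0, 18, 0, 0, 0]
    - [1, 0, 0, 22, 0, 0, 0]
    - [1, 0, 0, 26, 0, 0, 0]

```text
time_s: 9.72
eef_pos: [452.7, 6.3, 35.2]
ee_rot: [0.707, -0.012, 0.707, 0.012]
force: [-0.7, -0.6, 0.1]
grip_width: -0.0
```

Request:
carry_out:
  deltas:
    - [1, 0, 0, 4, 0, 0, 0]
    - [1, 0, 0, 8, 0, 0, 0]
    - [1, 0, 0, 13, 0, 0, 0]
    - [1, 0, 0, 19, 0, 0, 0]
    - [1, 0, 0, 25, 0, 0, 0]

```text
time_s: 10.35
eef_pos: [478.0, 7.1, 35.3]
ee_rot: [0.707, -0.012, 0.707, 0.012]
force: [0.0, 0.5, -0.0]
grip_width: -0.0
```

Request:
carry_out:
  deltas:
    - [1, 0, 0, 7, 0, 0, 0]
    - [1, 0, 0, 14, 0, 0, 0]
    - [1, 0, 0, 21, 0, 0, 0]
    - [1, 0, 0, 28, 0, 0, 0]
    - [1, 0, 0, 35, 0, 0, 0]

```text
time_s: 10.98
eef_pos: [513.0, 8.3, 35.3]
ee_rot: [0.707, -0.012, 0.707, 0.012]
force: [0.3, 1.0, 0.6]
grip_width: 0.0
```

Run:
```python
from h import *
im=viewer.capture("scene"); cv2.imwrite("pics/s5.png",cv2.resize(im[150:330,150:390,::-1],(800,600),interpolation=cv2.INTER_CUBIC))
```

```text
(no output)
```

View pics/s5.png

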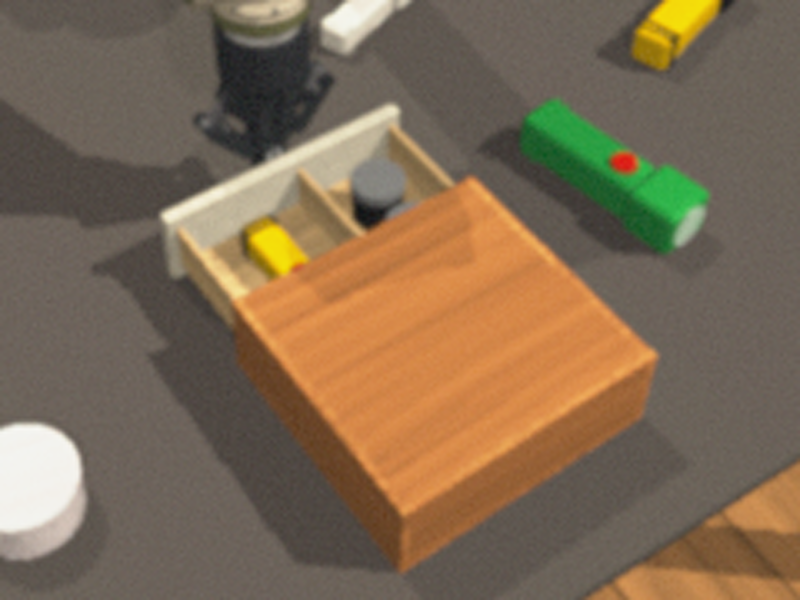

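The drawer is moving with everything upright. I continue.

Request:
carry_out:
  deltas:
    - [1, 0, 0, 8, 0, 0, 0]
    - [1, 0, 0, 16, 0, 0, 0]
    - [1, 0, 0, 24, 0, 0, 0]
    - [1, 0, 0, 32, 0, 0, 0]
    - [1, 0, 0, 40, 0, 0, 0]

```text
time_s: 11.65
eef_pos: [553.1, 9.7, 35.3]
ee_rot: [0.707, -0.012, 0.707, 0.012]
force: [-0.9, -0.4, 0.6]
grip_width: 0.004
```

Request:
carry_out:
  deltas:
    - [1, 0, 0, 7, 0, 0, 0]
    - [1, 0, 0, 14, 0, 0, 0]
    - [1, 0, 0, 21, 0, 0, 0]
    - [1, 0, 0, 27, 0, 0, 0]
    - [1, 0, 0, 32, 0, 0, 0]

```text
time_s: 12.28
eef_pos: [584.9, 10.8, 35.3]
ee_rot: [0.707, -0.012, 0.707, 0.012]
force: [-0.2, -0.3, 0.2]
grip_width: 0.001
```

Request:
carry_out:
  deltas:
    - [1, 0, 0, 3, 0, 0, 0]
    - [1, 0, 0, 6, 0, 0, 0]
    - [1, 0, 0, 9, 0, 0, 0]
    - [1, 0, 0, 12, 0, 0, 0]
    - [1, 0, 0, 15, 0, 0, 0]

```text
time_s: 12.9
eef_pos: [598.8, 11.3, 35.3]
ee_rot: [0.706, -0.012, 0.708, 0.012]
force: [-4.6, -0.4, 1.7]
grip_width: -0.001
```

The ridge is showing at 4.6 N, so I go on slowly.

Request:
carry_out:
  deltas:
    - [1, 0, 0, 2, 0, 0, 0]
    - [1, 0, 0, 4, 0, 0, 0]
    - [1, 0, 0, 6, 0, 0, 0]
    - [1, 0, 0, 8, 0, 0, 0]
    - [1, 0, 0, 10, 0, 0, 0]

```text
time_s: 13.52
eef_pos: [609.8, 11.7, 35.3]
ee_rot: [0.707, -0.012, 0.707, 0.012]
force: [-0.9, -0.4, 0.9]
grip_width: -0.001
```

Request:
carry_out:
  deltas:
    - [1, 0, 0, 1, 0, 0, 0]
    - [1, 0, 0, 2, 0, 0, 0]
    - [1, 0, 0, 3, 0, 0, 0]
    - [1, 0, 0, 4, 0, 0, 0]
    - [1, 0, 0, 5, 0, 0, 0]

```text
time_s: 14.15
eef_pos: [612.1, 11.8, 35.2]
ee_rot: [0.705, -0.012, 0.709, 0.012]
force: [-19.5, -2.0, 12.0]
grip_width: 0.001
```

It passed the ridge and then met the hard stop at 19.5 N. I back off, lift clear and check.

Request:
carry_out:
  deltas:
    - [1, 0, 0, -4, 0, 0, 0]
    - [1, 0, 0, -15, 0, 0, 0]
    - [1, 0, 0, -40, 0, 0, 0]
    - [1, 0, 0, -80, 0, 0, 0]
    - [1, 0, 0, -130, 0, 0, 0]

```text
time_s: 14.78
eef_pos: [484.0, 7.2, 35.4]
ee_rot: [0.708, -0.012, 0.706, 0.012]
force: [0.3, -0.8, 0.9]
grip_width: 0.004
```

Request:
carry_out:
  deltas:
    - [1, -50, 0, 0, 0, 0, 0]
    - [1, -100, 0, 0, 0, 0, 0]
    - [1, -150, 0, 0, 0, 0, 0]
    - [1, -150, 0, 0, 0, 0, 0]
    - [1, -150, 0, 0, 0, 0, 0]

```text
time_s: 15.4
eef_pos: [484.3, 7.4, 184.6]
ee_rot: [0.707, -0.012, 0.707, 0.012]
force: [0.2, 0.3, 0.3]
grip_width: 0.002
```

Run:
```python
from h import *
s,M,p=tool(); print(s["time_s"],p.round(1),s["force"]); im=viewer.capture("wrist")
np.savez("w6",M=M,p=p); b=viewer.capture("top"); b=cv2.resize(b[60:250,200:453],(512,384))
cv2.imwrite("pics/w6.png",np.vstack([im,b])[:,:,::-1][:600] if 0 else cv2.resize(np.hstack([im,b])[:,:,::-1],(800,300)))
# hold check: scene
c=viewer.capture("scene"); cv2.imwrite("pics/s6.png",cv2.resize(np.vstack([np.hstack([im,b]),np.hstack([cv2.resize(c[150:330,150:390],(512,384)),c])])[:,:,::-1],(800,600),interpolation=cv2.INTER_AREA))
```

```text
15.4 [484.3   7.4 184.6] [0.22753504 0.29797453 0.29074116]
```

View pics/s6.png

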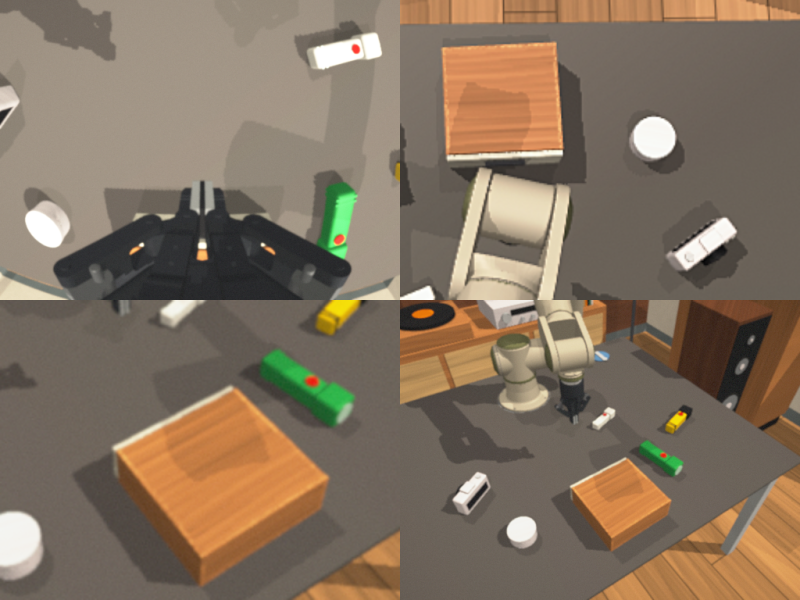

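```bash
python3 -c "
from rig import order; print(order.finish_job())"
```

```text
the job is handed in; nothing more can be done
None
```

I laid the small yellow torch flat in the empty bay, let go of it, and pushed the drawer home by its pull bar. I then handed the job in after about 15.5 s of robot time; no verdict was reported.

- **Torch:** it touched the bay floor with about 3 N. The wrist picture after release showed it flat and free, roughly 20 mm toward the front panel from the bay's centre.
- **Drawer:** I pushed at no more than about 65 mm/s. The force rose to about 4.6 N at the ridge, dropped, then reached 19.5 N at the end stop. After I backed off, the pictures showed the drawer shut against the box and staying shut, though I did not measure the last 3 mm.
- **Canisters:** both stood upright after the torch was placed. Partway through the push the one clearly in view still stood and the other was mostly under the roof. They can't be seen once the drawer is shut, so their final state rests on the gentle push.
- **Camera and tin:** the arm never went near them, and the last pictures show them standing where they were.
- **Disagreement:** the first wrist-camera reading of the drawer, taken near the picture's edge, was off from the top view by up to about 50 mm. I discarded it and measured again from above the bay, where that reading and the top view agreed to within a few mm.

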